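Pull-check the angled dental handpiece in its coupling

TASK

Tug-test the handpiece with the angled head, one of three standing in spring couplings, to check that it is locked in: take it by its straight body and pull it straight up until the coupling's rim stands in the dark band of its sleeve (about 10 N), hold two seconds, then ease it down fully home and let go. Do not pull well beyond the band or let it snap back, and leave the other two handpieces seated.

Things in the scene. Friction and masses are not known exactly. Their poses are not given: they have to be found in the camera images.
- angled_grip (a point): Grip point of the handpiece to test, 100 mm above the table when seated, on the axis of its upright metal body (round, 18 mm wide, bare from 30 mm below to 10 mm above). Above, the neck bends over the point's +x axis: head and bur reach 48 mm out in +x, are 13 mm wide in y, and end 34 mm above the point. So close the fingers along the point's y, either way round. z up.
- angled (a joint): Lift (m) of that handpiece and its sleeve, straight up: 0 = seated, stop at 0.045. The handpiece is locked in the sleeve, which a spring pulls down: lifting takes about 3.7 N at 0 and 0.32 N more per mm, so 10 N at 0.020. The 26 mm wide bright sleeve has a dark band whose upper edge leaves the rim at 0.012, lower edge at 0.028 (12.7 N). Let go while lifted, it snaps down.
- straight (a joint): Lift (m) of a bystander, 0 = seated, same coupling and spring: the handpiece with a straight pointed nose, tip 146 mm above the table. All three couplings are fixed: white, 44 mm wide, rim 60 mm above the table, on a metal disc 84 mm across. They stand in a row along y, in any order, 170 mm or more from axis to axis, with only low things (under 10 mm) between.
- stub (a joint): Lift (m) of a bystander, 0 = seated, same coupling and spring: the short thick handpiece, 23 mm wide, with a flat top 108 mm above the table.

How it is judged (in metres and radians):
On the way:
1. the angled-head handpiece is held under the set pull (lifted 10 to 30 mm, about 7 to 13 N) for at least 1 s (value of joint angled between 0.01 and 0.03 m), for 1 s.
At the end, for the whole second after the job is handed in: the angled-head handpiece is back home in its coupling and the other two are seated, each within 3 mm (value of joint each of angled, straight, stub below 0.003 m); the robot touches nothing.
It fails at once if the angled-head handpiece is pulled well beyond the dark band (lifted over 36 mm, about 15 N) (value of joint angled above 0.036 m).
It fails at once if the angled-head handpiece snaps back (comes down faster than 0.5 m/s) (velocity of joint angled below -0.5 m/s).
It fails at once if one of the other two handpieces is pulled up (over 5 mm) (value of joint any of straight, stub above 0.005 m).
It also fails if it takes over 38 s, if anything falls off the work surface, if the arm or the gripper's body presses on something with over 40 N, if the wrist force passes 120 N, or if a joint passes its speed limit or range.

ROBOT

A 7-joint arm with a two-finger parallel gripper is mounted at the origin on the work surface. World frame = base frame: x ahead of the robot, y to its left, z up, the work surface at z = 0. Lengths are in mm, angles in rad, forces in N, time in s.
With the tool pointing down it reaches from about 425 to 825 mm from the base axis. Payload 3.6 kg.
Tool frame: the origin (TCP) lies at the very end of the fingers, on their centre line; the grasp point (between the pads) lies 19 mm behind it (ctrl.grip_point_offset is the distance from the TCP to the grasp point, in mm); x points along the fingers, y is the direction in which the jaws open and shut, and the axes are right-handed (so a half turn about x gives the same grasp; the last joint's range is limited). The gripper opens to 93 mm and grips with 3 to 60 N. Pads are 15 mm wide; open, the fingers measure 128 mm over their backs; the gripper's body (75 mm by 188 mm) begins 65 mm behind the grasp point.
Start: joints at [1.313, 0.615, -0.013, 1.423, 0.008, 1.103, -0.04], TCP at [148.706, -632.731, 218.64] pointing down, gripper open.
Joint ranges: [-3.12, 3.12], [-0.3, 2.06], [-1.34, 1.32], [0.26, 2.42], [-1.36, 4.5], [0.01, 1.98], [-2.84, 2.84]. Speed limits (rad/s): [2.79, 2.79, 3.14, 3.14, 3.14, 3.14, 3.14].

INTERFACE

Orientations are given as a 3x3 rotation matrix whose columns are the frame's x, y, z axes.
In Python, from bench import ctrl gives the robot as it stands. The module is installed in compiled form; this text tells all that it offers.
- The arm moves only by the shell command python3 -m handwheel 'ROWS'. ROWS is text: rows parted by semicolons, each of 5 numbers parted by spaces: the closure, from 0 (fully open) to 1 (shut), then the shift along the tool's x, y, z in m, then the turn about the tool's x in rad. A call has exactly 5 rows; each row shifts and turns the commanded pose from where the row before left it, along the tool's axes as they then stand; what a row does not reach is not made up. A row lasts 1/10 s, in which the tool goes at most 50 mm and 8.59 degrees, less where a joint would pass 70% of its speed; a pose out of reach is approached as far as the arm can. A call with a gripper value outside its range is refused whole. The fingers move at their own pace and stop on an object; the grip force is fixed at half the most. Time passes only in rows, so rows that do not move let the fingers close, or fill a call up. It gives the time, the measured TCP pose, the force and the opening at its end, in the units of the state.
- ctrl.observe(): the state, without advancing time (a new reading comes with each control period).
- ctrl.camera(name): name is "scene" or "top" or "wrist"; returns a dict with "color" (384x512x3 uint8, red, green, blue), "range_z" (384x512 float32, mm along the optical axis (not along the pixel's ray), 0 where there is no reading), "camera_matrix" (3x3 intrinsics, pixels), "origin" and "attitude" of the camera in the world. Camera axes: x right, y down, z forward; pixel columns grow to the right and rows downward; lengths in mm; the calibration is good to about 2 mm. A picture is of the moment at which its call begins.
- ctrl.close_job(): hands the job in, once; it reports no verdict.
The state is a dict: "time_s": time; "joint_pos": joint angles; "qvel": joint speeds; "joint_efforts": joint torques, N m; "ee_pos": TCP position; "ee_rot": TCP orientation; "ft_force": force on the tool from outside, world axes, zero at the start; "torque": the same for the moment, N m; "finger_gap": opening from 0.0 (shut) to 1.0 (fully open).
Only numpy, scipy, OpenCV 4.12 (cv2) and the standard library are available. Lean on these libraries where they do the work, as an engineer would, in place of code of your own. Each camera call takes 0.05 s, during which the arm holds its last target.

## Working session

There is one attempt and no reset: what is moved stays moved. The work goes in short steps, Python scripts to look and compute and a shell command to move; the robot and the scene stay as the last step left them, time stands still between calls to the robot, and variables do not carry over. Pictures are saved under pics/ and viewed, and the job is handed in when it is done.

```bash
mkdir -p pics
python3 - <<'E'
from bench import ctrl
import cv2,numpy as np
s=ctrl.observe()
for k in s: print(k,np.round(s[k],3).tolist())
for n in ("scene","top"):
    c=ctrl.camera(n); np.savez(n+"0.npz",**c)
    cv2.imwrite(f"pics/{n}0.png",c["color"][:,:,::-1]); print(n,np.round(c["origin"]),np.round(c["attitude"],3).tolist(),c["camera_matrix"].tolist())
E
```

```text
time_s 0.0
joint_pos [1.314, 0.616, -0.013, 1.425, 0.008, 1.103, -0.04]
qvel [-0.001, -0.001, 0.0, 0.002, -0.0, -0.0, -0.0]
joint_efforts [-0.0, -45.893, 0.209, -16.574, -0.061, 0.02, 0.0]
ee_pos [148.524, -631.998, 217.505]
ee_rot [[-0.001, 0.229, -0.973], [0.002, -0.973, -0.229], [-1.0, -0.003, 0.0]]
ft_force [0.167, -0.335, 0.326]
torque [-0.033, -0.023, 0.04]
finger_gap 0.997
scene [1132.   74.  587.] [[-0.164, 0.604, -0.78], [0.986, 0.118, -0.116], [0.022, -0.788, -0.615]] [[409.7806538191439, 0.0, 256.25277720310055], [0.0, 409.7806538191439, 189.02594769638114], [0.0, 0.0, 1.0]]
top [414.   5. 942.] [[0.01, -0.986, 0.167], [-1.0, -0.01, 0.002], [-0.0, -0.167, -0.986]] [[427.5661084040598, 0.0, 256.79363058564275], [0.0, 427.5661084040598, 196.26743078630514], [0.0, 0.0, 1.0]]
```

View pics/scene0.png

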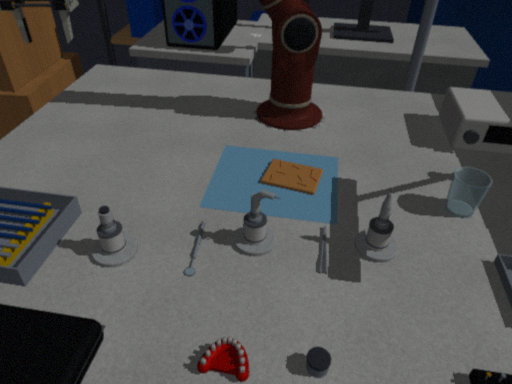

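View pics/top0.png

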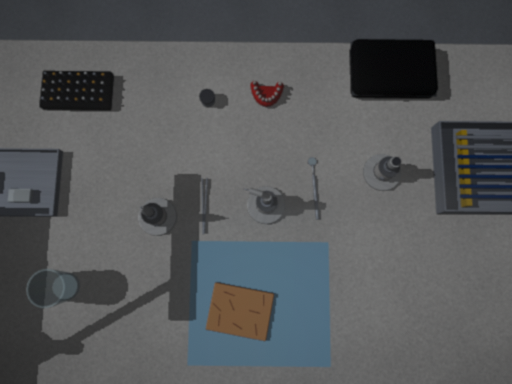

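The angled one is the middle: scene about (256,225), top about (266,203). The straight one is at +y and the stub at −y. Next I'll zoom in and measure.

```bash
cat > h.py <<'E'
import numpy as np
def cloud(c):
    K=c["camera_matrix"];z=c["range_z"];v,u=np.indices(z.shape)
    p=np.stack([(u-K[0,2])/K[0,0]*z,(v-K[1,2])/K[1,1]*z,z],-1)
    w=p@np.array(c["attitude"]).T+c["origin"]; w[z<=0]=np.nan
    return w
E
python3 - <<'E'
import numpy as np,cv2
from h import *
ims=[]
for n,(u0,v0) in (("scene",(206,170)),("top",(216,160))):
    c=dict(np.load(n+"0.npz")); w=cloud(c)
    ims.append(cv2.resize(np.ascontiguousarray(c["color"][v0:v0+90,u0:u0+90,::-1]),(390,390),interpolation=cv2.INTER_CUBIC))
    m=(w[...,2]>62)&(w[...,2]<160)&(w[...,0]>350)&(w[...,0]<750)&(abs(w[...,1])<350)
    k,l,st,ce=cv2.connectedComponentsWithStats(m.astype(np.uint8))
    for i in range(1,k):
        if st[i,4]<8: continue
        p=w[l==i]; print(n,i,st[i],"mean",p.mean(0).round(1),"min",p.min(0).round(),"max",p.max(0).round())
        for a in range(60,160,8):
            q=p[(p[:,2]>=a)&(p[:,2]<a+8)]
            if len(q): print("  z",a,len(q),q.mean(0).round(1),np.ptp(q,0).round())
cv2.imwrite("pics/zoom0.png",np.hstack(ims))
E
```

```text
scene 1 [375 189  18  40 371] mean [533.  224.7  96.2] min [515. 213.  62.] max [542. 243. 147.]
  z 60 65 [533.2 225.1  65.5] [27. 30.  6.]
  z 68 35 [534.2 224.   71.5] [16. 18.  7.]
  z 76 36 [533.6 224.4  80.1] [15. 18.  8.]
  z 84 34 [533.9 224.3  88. ] [11. 17.  8.]
  z 92 35 [534.  224.5  96.3] [10. 17.  7.]
  z 100 38 [533.4 224.4 104.1] [12. 18.  7.]
  z 108 39 [533.5 224.8 112.5] [15. 17.  6.]
  z 116 36 [532.2 224.9 120.1] [10. 14.  7.]
  z 124 28 [530.9 225.2 127.8] [ 9. 11.  8.]
  z 132 19 [529.1 225.6 135. ] [7. 7. 7.]
  z 140 6 [527.9 225.8 144.5] [2. 2. 6.]
scene 2 [249 190  32  33 417] mean [562.7  -5.5 101.8] min [549. -25.  62.] max [570.  33. 135.]
  z 60 60 [562.5 -11.7  65.6] [20. 25.  6.]
  z 68 31 [562.3 -11.9  71.9] [17. 20.  7.]
  z 76 32 [562. -11.  80.] [12. 16.  8.]
  z 84 34 [561.6 -11.3  87.7] [13. 16.  8.]
  z 92 34 [561.7 -11.9  95.9] [11. 16.  8.]
  z 100 32 [562.4 -11.6 104.4] [ 9. 16.  8.]
  z 108 37 [561.  -13.5 112.5] [17. 17.  8.]
  z 116 44 [561.8  -8.1 119.7] [16. 43.  8.]
  z 124 76 [565.8  10.6 128.5] [15. 43.  8.]
  z 132 37 [563.1   8.9 13
[... 1299 characters left out ...]
[553.3 -12.4 119.4] [15. 18.  7.]
  z 124 64 [558.7   8.3 129.1] [17. 41.  8.]
  z 132 40 [559.5   8.9 133.4] [12. 25.  4.]
top 11 [140 205  18  15 178] mean [523.1 221.5  94.5] min [513. 213.  62.] max [542. 239. 147.]
  z 60 57 [523.  221.3  65.2] [29. 26.  6.]
  z 68 9 [519.7 220.4  70.4] [10. 11.  7.]
  z 76 14 [522.7 220.5  80. ] [17. 12.  8.]
  z 84 7 [522.5 219.   86.9] [11.  5.  6.]
  z 92 11 [522.9 220.1  95.4] [17. 10.  6.]
  z 100 10 [523.8 218.6 103.8] [13.  5.  7.]
  z 108 18 [522.5 221.1 112.5] [16. 12.  7.]
  z 116 20 [523.4 222.4 119.8] [14. 13.  7.]
  z 124 15 [524.7 222.6 128.4] [10.  9.  6.]
  z 132 14 [524.9 224.8 134.3] [8. 7. 5.]
  z 140 3 [525.1 226.  142.3] [1. 2. 6.]
```

View pics/zoom0.png

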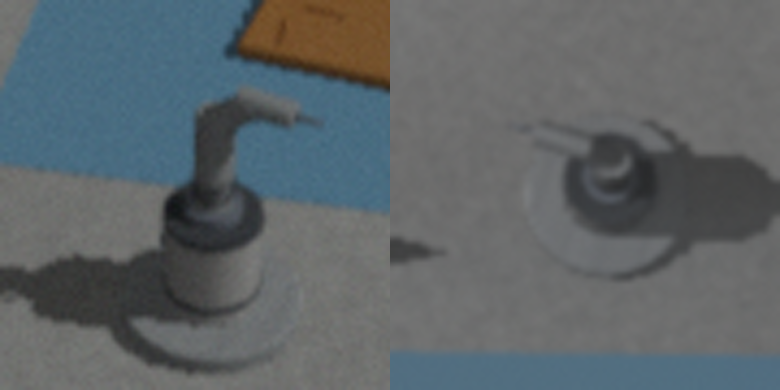

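The middle one has its head pointing roughly +y. Next I fit the axis (radius 9) and the bearing of the head.

Run:
```python
import numpy as np,cv2
from h import *
from scipy.optimize import least_squares
P={}
for n in ("scene","top"):
    c=dict(np.load(n+"0.npz")); w=cloud(c).reshape(-1,3); P[n]=w[(abs(w[:,0]-555)<70)&(abs(w[:,1])<70)]
def fit(p,r): 
    return least_squares(lambda a:np.hypot(p[:,0]-a[0],p[:,1]-a[1])-r,[554,-12],loss='soft_l1').x
for nm,ps in (("scene",[P["scene"]]),("top",[P["top"]]),("both",list(P.values()))):
    p=np.vstack(ps); 
    b=p[(p[:,2]>72)&(p[:,2]<109)]; b=b[abs(np.hypot(b[:,0]-554,b[:,1]+12))<15]; a=fit(b,9)
    cc=p[(p[:,2]>12)&(p[:,2]<52)]; cc=cc[np.hypot(cc[:,0]-554,cc[:,1]+12)<30]; a2=fit(cc,22)
    h=p[(p[:,2]>115)]; d=h[:,:2]-a; d=d[np.hypot(*d.T)>18]; m=d.mean(0)
    print(nm,"body",a.round(1),len(b),"coupl",a2.round(1),len(cc),"head",len(d),np.degrees(np.arctan2(m[1],m[0])).round(1),np.hypot(*d.T).max().round(1), "far", d[np.hypot(*d.T).argmax()].round(1))
    print(np.degrees(np.arctan2(d[:,1],d[:,0])).round().tolist())
```

```text
scene body [555.3 -12.6] 154 coupl [555.3 -12.7] 334 head 84 68.5 48.3 far [15.1 45.9]
[88.0, 67.0, 71.0, 76.0, 73.0, 78.0, 63.0, 58.0, 69.0, 68.0, 70.0, 71.0, 76.0, 77.0, 75.0, 82.0, 57.0, 64.0, 61.0, 66.0, 64.0, 68.0, 67.0, 70.0, 75.0, 74.0, 75.0, 81.0, 52.0, 61.0, 60.0, 60.0, 63.0, 63.0, 65.0, 68.0, 70.0, 70.0, 69.0, 72.0, 83.0, 56.0, 58.0, 59.0, 61.0, 63.0, 64.0, 65.0, 65.0, 67.0, 69.0, 74.0, 62.0, 62.0, 60.0, 61.0, 64.0, 65.0, 63.0, 65.0, 65.0, 66.0, 70.0, 72.0, 73.0, 75.0, 56.0, 65.0, 63.0, 63.0, 62.0, 65.0, 65.0, 66.0, 76.0, 73.0, 75.0, 73.0, 72.0, 75.0, 66.0, 66.0, 66.0, 72.0]
top body [553.8 -12.9] 27 coupl [553.8 -12.6] 66 head 65 75.8 47.7 far [12.1 46.2]
[68.0, 66.0, 64.0, 75.0, 75.0, 74.0, 74.0, 73.0, 71.0, 70.0, 68.0, 67.0, 65.0, 65.0, 76.0, 75.0, 76.0, 74.0, 73.0, 72.0, 72.0, 71.0, 68.0, 66.0, 63.0, 61.0, 57.0, 79.0, 77.0, 78.0, 76.0, 76.0, 73.0, 72.0, 71.0, 68.0, 67.0, 81.0, 81.0, 79.0, 78.0, 79.0, 78.0, 78.0, 75.0, 74.0, 83.0, 84.0, 83.0, 83.0, 83.0, 83.0, 82.0, 81.0, 79.0, 85.0, 85.0, 86.0, 86.0, 86.0, 84.0, 89.0, 90.0, 91.0, 93.0]
both body [555.1 -12.6] 181 coupl 
[... 241 characters left out ...]
0.0, 63.0, 62.0, 64.0, 67.0, 69.0, 69.0, 68.0, 71.0, 83.0, 55.0, 58.0, 59.0, 60.0, 62.0, 64.0, 64.0, 64.0, 66.0, 69.0, 74.0, 55.0, 61.0, 61.0, 60.0, 61.0, 63.0, 64.0, 63.0, 64.0, 65.0, 66.0, 70.0, 72.0, 73.0, 75.0, 55.0, 65.0, 62.0, 63.0, 61.0, 64.0, 64.0, 65.0, 76.0, 73.0, 75.0, 73.0, 72.0, 75.0, 66.0, 66.0, 66.0, 71.0, 69.0, 68.0, 66.0, 77.0, 77.0, 75.0, 75.0, 75.0, 72.0, 72.0, 70.0, 69.0, 67.0, 67.0, 77.0, 77.0, 77.0, 76.0, 75.0, 74.0, 74.0, 73.0, 70.0, 68.0, 66.0, 64.0, 81.0, 79.0, 80.0, 79.0, 78.0, 76.0, 75.0, 74.0, 71.0, 84.0, 83.0, 81.0, 81.0, 81.0, 81.0, 81.0, 79.0, 78.0, 85.0, 86.0, 86.0, 86.0, 85.0, 85.0, 85.0, 85.0, 83.0, 88.0, 88.0, 89.0, 90.0, 89.0, 88.0, 92.0, 94.0, 95.0, 97.0]
```

```bash
python3 -m handwheel '0 0 0 0 -0.15;0 0 0 0 -0.15;0 0 0 0 -0.15;0 0 0 0 -0.15;0 0 0 0 -0.15'; python3 -m handwheel '0 0 0 0 -0.138;0 0 0 0 -0.138;0 0 0.005 -0.02 0;0 0 0.011 -0.04 0;0 0 0.011 -0.04 0'
```

```text
time_s: 0.6
ee_pos: [148.5, -632.3, 218.0]
ee_rot: [[-0.0, 0.834, -0.551], [0.001, -0.551, -0.834], [-1.0, -0.001, -0.001]]
ft_force: [0.3, -1.0, -0.2]
finger_gap: 0.996
time_s: 1.1
ee_pos: [205.0, -545.0, 217.8]
ee_rot: [[-0.0, 0.95, -0.311], [0.001, -0.311, -0.95], [-1.0, -0.001, -0.001]]
ft_force: [0.7, -0.4, -0.1]
finger_gap: 1.0
```

```bash
python3 -m handwheel '0 0 0.011 -0.04 0;0 0 0.011 -0.04 0;0 0 0.011 -0.04 0;0 0 0.011 -0.04 0;0 0 0.011 -0.04 0'; python3 -m handwheel '0 0 0.011 -0.04 0;0 0 0.011 -0.04 0;0 0 0.011 -0.04 0;0 0 0.011 -0.04 0;0 0 0.011 -0.04 0'
python3 -m handwheel '0 0 0.011 -0.04 0;0 0 0.011 -0.04 0;0 0 0.011 -0.04 0;0 0 0.011 -0.04 0;0 0 0.007 -0.03 0'
```

```text
time_s: 1.6
ee_pos: [319.8, -371.1, 218.4]
ee_rot: [[-0.0, 0.951, -0.309], [0.0, -0.309, -0.951], [-1.0, -0.001, -0.0]]
ft_force: [-0.2, 0.6, -0.1]
finger_gap: 0.999
time_s: 2.1
ee_pos: [433.8, -198.0, 218.5]
ee_rot: [[-0.001, 0.951, -0.309], [0.0, -0.309, -0.951], [-1.0, -0.001, 0.0]]
ft_force: [0.1, 0.1, 0.7]
finger_gap: 1.001
time_s: 2.6
ee_pos: [541.5, -31.6, 218.4]
ee_rot: [[-0.0, 0.952, -0.307], [0.001, -0.307, -0.952], [-1.0, -0.0, -0.001]]
ft_force: [0.3, -0.3, -0.2]
finger_gap: 0.997
```

```bash
python3 -m handwheel '0 0 0 0 0;0 0 0 0 0;0 0 0 0 0;0 0 0 0 0;0 0 0 0 0'
python3 - <<'E'
from bench import ctrl
import cv2,numpy as np
ims=[]
s=ctrl.observe(); print(s["ee_pos"].round(1) if hasattr(s["ee_pos"],'round') else s["ee_pos"],np.round(s["joint_pos"],2), np.round(s["ee_rot"],3).tolist())
c=ctrl.camera("wrist"); np.savez("wrist1.npz",**c); ims.append(c["color"][:,:,::-1])
cv2.imwrite("pics/w1.png",ims[0])
print(np.round(c["origin"]),np.round(c["attitude"],3).tolist())
E
```

```text
time_s: 3.1
ee_pos: [540.2, -35.9, 218.7]
ee_rot: [[-0.0, 0.95, -0.311], [-0.001, -0.311, -0.95], [-1.0, -0.0, 0.001]]
ft_force: [-0.3, -0.5, 0.3]
finger_gap: 1.0
[540.2 -35.9 218.7] [ 0.3   0.47 -0.4   1.73  0.22  0.98 -0.51] [[-0.0, 0.95, -0.311], [-0.001, -0.311, -0.95], [-1.0, -0.0, 0.001]]
[564.  35. 386.] [[0.95, -0.3, -0.084], [-0.311, -0.914, -0.259], [0.001, 0.273, -0.962]]
```

View pics/w1.png

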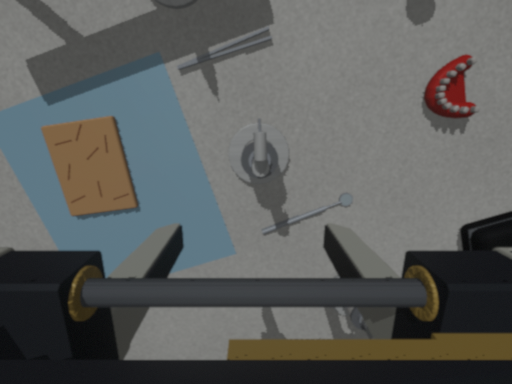

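The wrist view shows the angled handpiece at about (261,155), with its head pointing straight up the picture, so the yaw is right. I'll measure it again from this closer view.

Run:
```python
import numpy as np
from h import *
from scipy.optimize import least_squares
c=dict(np.load("wrist1.npz")); w=cloud(c).reshape(-1,3); p=w[np.hypot(w[:,0]-555,w[:,1]+12.6)<60]
for lo,hi,r in ((72,109,9),(12,52,22)):
    b=p[(p[:,2]>lo)&(p[:,2]<hi)]; b=b[np.hypot(b[:,0]-555,b[:,1]+12.6)<r+8]
    print(len(b),least_squares(lambda a:np.hypot(b[:,0]-a[0],b[:,1]-a[1])-r,[555,-12],loss='soft_l1').x.round(1))
# rim top ring, head strip
b=p[(p[:,2]>57)&(p[:,2]<63)]; print("rim",len(b),b.mean(0).round(1))
h=p[(p[:,2]>118)&(p[:,2]<140)]; d=h[:,:2]-[555,-12.6]; e=np.array([np.cos(np.radians(72)),np.sin(np.radians(72))]); n=np.array([-e[1],e[0]])
for a in range(-10,50,6):
    k=(d@e>=a)&(d@e<a+6)
    if k.sum(): q=d[k]@n; print(a,k.sum(),q.mean().round(1),q.min().round(1),q.max().round(1),h[k,2].max().round())
k=d@e>10; print("line",np.degrees(np.arctan(np.polyfit((d@e)[k],(d@n)[k],1))).round(1)[0])
r=np.array([[0.95,-.311],[-.311,-.95]]); t=np.array([555,-12.6])-[540.2,-35.9]; print("dy dz",t@r)
```

```text
14 [555.2 -13.4]
75 [555.4 -12.5]
rim 525 [554.7 -13.3  61.3]
-10 10 0.9 -6.6 6.4 120.0
-4 49 -0.1 -5.5 5.4 124.0
2 69 -0.2 -6.5 6.4 129.0
8 79 0.3 -6.2 6.3 135.0
14 88 0.3 -5.9 6.3 136.0
20 83 0.8 -4.8 6.3 135.0
26 91 0.9 -4.7 6.3 136.0
32 60 0.8 -4.7 6.3 136.0
38 14 1.3 0.8 1.7 131.0
44 6 1.3 0.8 1.8 131.0
line 1.8
dy dz [  6.8137 -26.7378]
```

```bash
python3 -m handwheel '0 0 0.0035 -0.0133 -0.01;0 0 0.0034 -0.0133 -0.01;0 0 0 0 0;0 0.025 0 0 0;0 0.035 0 0 0'; python3 -m handwheel '0 0.02 0 0 0;0 0 0 0 0;0 0 0 0 0;0 0 0 0 0;0 0 0 0 0'
```

```text
time_s: 3.65
ee_pos: [557.3, -10.5, 159.8]
ee_rot: [[0.006, 0.957, -0.289], [0.0, -0.289, -0.957], [-1.0, 0.005, -0.002]]
ft_force: [0.3, -0.8, -0.0]
finger_gap: 0.997
time_s: 4.15
ee_pos: [556.3, -11.1, 140.1]
ee_rot: [[0.003, 0.957, -0.29], [0.0, -0.29, -0.957], [-1.0, 0.003, -0.001]]
ft_force: [0.3, 0.4, 0.0]
finger_gap: 0.999
```

```bash
python3 -m handwheel '0 0.01 -0.0007 0.002 0;0 0.018 0 0 0;0 0.016 0 0 0;0 0.01 0 0 0;0 0.004 0 0 0'; python3 -m handwheel '0 0 0 0 0;0 0 0 0 0;0 0 0 0 0;0 0 0 0 0;0 0 0 0 0'
python3 - <<'E'
from bench import ctrl
import cv2
c=ctrl.camera("wrist"); a=c["color"][:,:,::-1]
d=ctrl.camera("scene")["color"][140:290,170:370,::-1]
cv2.imwrite("pics/w2.png",cv2.resize(a,(400,300)));cv2.imwrite("pics/s2.png",cv2.resize(d,(800,600),interpolation=2))
E
```

```text
time_s: 4.65
ee_pos: [553.3, -13.2, 79.6]
ee_rot: [[-0.002, 0.957, -0.29], [-0.0, -0.29, -0.957], [-1.0, -0.002, 0.001]]
ft_force: [-0.2, 0.4, -0.2]
finger_gap: 1.0
time_s: 5.15
ee_pos: [554.3, -13.0, 81.1]
ee_rot: [[0.001, 0.957, -0.29], [0.0, -0.29, -0.957], [-1.0, 0.001, -0.0]]
ft_force: [0.8, 0.6, -0.3]
finger_gap: 0.996
```

View pics/w2.png

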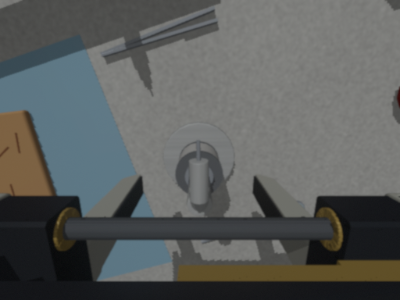

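View pics/s2.png

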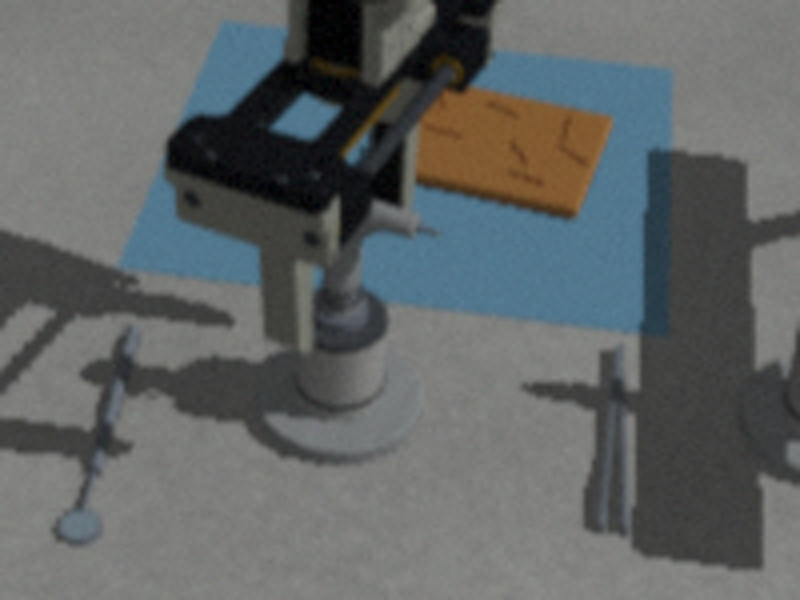

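The handpiece stands centred between the open fingers: wrist view about (200,180), fingers at x=130 and 265. Closing now.

```bash
python3 -m handwheel '0.4 0 0 0 0;0.6 0 0 0 0;0.8 0 0 0 0;1 0 0 0 0;1 0 0 0 0'; python3 -m handwheel '1 0 0 0 0;1 0 0 0 0;1 0 0 0 0;1 0 0 0 0;1 0 0 0 0'
```

```text
time_s: 5.75
ee_pos: [554.0, -12.9, 80.7]
ee_rot: [[0.0, 0.957, -0.29], [0.0, -0.29, -0.957], [-1.0, 0.0, -0.0]]
ft_force: [-0.4, 0.8, 0.3]
finger_gap: 0.621
time_s: 6.25
ee_pos: [555.4, -13.3, 80.9]
ee_rot: [[0.003, 0.957, -0.29], [-0.0, -0.29, -0.957], [-1.0, 0.003, -0.001]]
ft_force: [5.6, -1.4, -4.3]
finger_gap: 0.186
```

Gripped: the opening is 0.186 of 93 mm, about 17.3 mm. Now a slow lift.

```bash
python3 -m handwheel '1 0 0 0 0;1 -0.001 0 0 0;1 -0.001 0 0 0;1 -0.001 0 0 0;1 -0.001 0 0 0'; python3 -m handwheel '1 -0.002 0 0 0;1 -0.002 0 0 0;1 -0.002 0 0 0;1 -0.001 0 0 0;1 0 0 0 0'
```

```text
time_s: 6.75
ee_pos: [555.3, -13.3, 84.8]
ee_rot: [[0.003, 0.957, -0.29], [0.0, -0.29, -0.957], [-1.0, 0.003, -0.001]]
ft_force: [5.1, -0.8, -5.9]
finger_gap: 0.185
time_s: 7.25
ee_pos: [555.3, -13.3, 91.5]
ee_rot: [[0.003, 0.957, -0.29], [0.0, -0.29, -0.957], [-1.0, 0.002, -0.001]]
ft_force: [5.7, -0.6, -7.3]
finger_gap: 0.192
```

The force of 7.3 N at 10.6 mm of travel matches the spring (7.1 N), so there is no slip. Going on to about 19.5 mm.

```bash
python3 -m handwheel '1 -0.002 0 0 0;1 -0.002 0 0 0;1 -0.002 0 0 0;1 -0.002 0 0 0;1 -0.001 0 0 0'; python3 -m handwheel '1 0 0 0 0;1 0 0 0 0;1 0 0 0 0;1 0 0 0 0;1 0 0 0 0'
python3 - <<'E'
from bench import ctrl
import cv2,numpy as np
c=ctrl.camera("scene"); np.savez("scene3.npz",**c)
cv2.imwrite("pics/s3.png",cv2.resize(c["color"][170:260,200:320,::-1],(800,600),interpolation=2))
E
```

```text
time_s: 7.75
ee_pos: [555.3, -13.3, 100.1]
ee_rot: [[0.003, 0.957, -0.29], [0.0, -0.29, -0.957], [-1.0, 0.002, -0.001]]
ft_force: [6.8, -1.0, -9.6]
finger_gap: 0.187
time_s: 8.25
ee_pos: [555.4, -13.4, 100.0]
ee_rot: [[0.003, 0.957, -0.29], [0.0, -0.29, -0.957], [-1.0, 0.002, -0.001]]
ft_force: [7.0, -1.5, -10.2]
finger_gap: 0.184
```

View pics/s3.png

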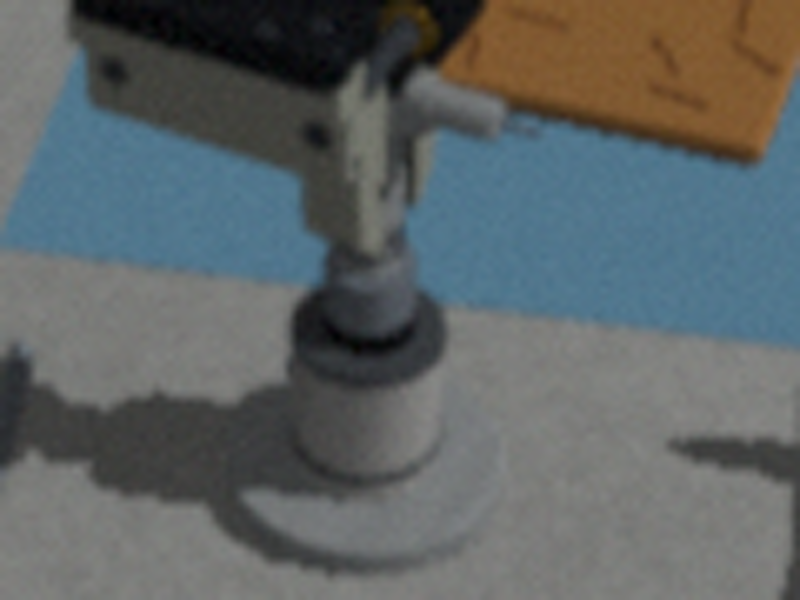

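The bright sleeve has risen out of the coupling, and the dark band stands at the rim, around (375,340) in the crop. The force is 10.2 N at about 19 mm. I hold here for more than two seconds.

```bash
for i in 1 2 3 4; do python3 -m handwheel '1 0 0 0 0;1 0 0 0 0;1 0 0 0 0;1 0 0 0 0;1 0 0 0 0' | egrep 'time|pos|force|gap'; done
```

```text
time_s: 8.8
ee_pos: [555.3, -13.4, 100.0]
ft_force: [6.6, -0.8, -11.0]
finger_gap: 0.186
time_s: 9.3
ee_pos: [555.3, -13.3, 100.0]
ft_force: [6.8, -0.7, -9.3]
finger_gap: 0.187
time_s: 9.8
ee_pos: [555.3, -13.4, 100.0]
ft_force: [7.9, -2.0, -9.0]
finger_gap: 0.186
time_s: 10.3
ee_pos: [555.3, -13.4, 100.0]
ft_force: [6.4, -0.2, -9.8]
finger_gap: 0.187
```

Held from 7.75 to 10.3 s. Now easing it down.

```bash
python3 -m handwheel '1 0.001 0 0 0;1 0.002 0 0 0;1 0.002 0 0 0;1 0.002 0 0 0;1 0.002 0 0 0';python3 -m handwheel '1 0.002 0 0 0;1 0.002 0 0 0;1 0.002 0 0 0;1 0.001 0 0 0;1 0 0 0 0'
```

```text
time_s: 10.8
ee_pos: [555.3, -13.4, 91.3]
ee_rot: [[0.002, 0.957, -0.29], [0.0, -0.29, -0.957], [-1.0, 0.002, -0.001]]
ft_force: [5.9, -0.7, -6.4]
finger_gap: 0.187
time_s: 11.3
ee_pos: [555.4, -13.3, 84.6]
ee_rot: [[0.003, 0.957, -0.29], [0.0, -0.29, -0.957], [-1.0, 0.002, -0.001]]
ft_force: [5.0, -1.1, -4.5]
finger_gap: 0.188
```

```bash
python3 -m handwheel '1 0.001 0 0 0;1 0.001 0 0 0;1 0.001 0 0 0;1 0 0 0 0;1 0 0 0 0';python3 -m handwheel '1 0.001 0 0 0;1 0 0 0 0;1 0 0 0 0;1 0 0 0 0;1 0 0 0 0'
```

```text
time_s: 11.8
ee_pos: [555.3, -13.4, 81.9]
ee_rot: [[0.003, 0.957, -0.29], [-0.0, -0.29, -0.957], [-1.0, 0.003, -0.001]]
ft_force: [4.5, -2.4, -4.4]
finger_gap: 0.191
time_s: 12.3
ee_pos: [555.3, -13.3, 80.9]
ee_rot: [[0.003, 0.957, -0.29], [-0.0, -0.29, -0.957], [-1.0, 0.003, -0.001]]
ft_force: [5.0, -0.7, -4.5]
finger_gap: 0.188
```

The force is still −4.5 N, so I press down a little more until it turns around, which will show it is seated.

```bash
python3 -m handwheel '1 0.0005 0 0 0;1 0.0005 0 0 0;1 0 0 0 0;1 0 0 0 0;1 0 0 0 0';python3 -m handwheel '1 0.0005 0 0 0;1 0.0005 0 0 0;1 0 0 0 0;1 0 0 0 0;1 0 0 0 0'
```

```text
time_s: 12.8
ee_pos: [555.3, -13.4, 80.6]
ee_rot: [[0.003, 0.957, -0.29], [-0.0, -0.29, -0.957], [-1.0, 0.003, -0.0]]
ft_force: [5.0, -2.0, 3.1]
finger_gap: 0.19
time_s: 13.3
ee_pos: [555.3, -13.3, 80.6]
ee_rot: [[0.003, 0.957, -0.29], [-0.001, -0.29, -0.957], [-1.0, 0.003, -0.0]]
ft_force: [3.5, -2.8, 9.3]
finger_gap: 0.19
```

Contact is clear: the tool stops at 80.6 mm and the force has turned to +9 N. It is seated, so I release.

```bash
python3 -m handwheel '1 -0.0005 0 0 0;0.8 0 0 0 0;0.5 0 0 0 0;0.2 0 0 0 0;0 0 0 0 0';python3 -m handwheel '0 0 0 0 0;0 0 0 0 0;0 0 0 0 0;0 0 0 0 0;0 0 0 0 0'
```

```text
time_s: 13.8
ee_pos: [551.3, -12.3, 78.0]
ee_rot: [[-0.006, 0.957, -0.289], [0.0, -0.289, -0.957], [-1.0, -0.006, 0.001]]
ft_force: [-0.2, -0.1, -0.5]
finger_gap: 0.41
time_s: 14.3
ee_pos: [554.0, -13.0, 79.2]
ee_rot: [[-0.0, 0.957, -0.29], [0.0, -0.29, -0.957], [-1.0, -0.0, -0.0]]
ft_force: [0.4, 0.0, -0.9]
finger_gap: 0.838
```

```bash
python3 -m handwheel '0 0 0 0 0;0 0 0 0 0;0 -0.005 0 0 0;0 -0.01 0 0 0;0 -0.015 0 0 0';python3 -m handwheel '0 -0.02 0 0 0;0 -0.03 0 0 0;0 -0.03 0 0 0;0 -0.02 0 0 0;0 -0.01 0 0 0';python3 -m handwheel '0 0 0 0.04 0;0 0 0 0.04 0;0 0 0 0.03 0;0 0 0 0 0;0 0 0 0 0'; python3 -m handwheel '0 0 0 0 0;0 0 0 0 0;0 0 0 0 0;0 0 0 0 0;0 0 0 0 0'
python3 - <<'E'
from bench import ctrl
import cv2,numpy as np
from h import *
c=ctrl.camera("scene"); w=cloud(c)
o=dict(np.load("scene0.npz")); w0=cloud(o)
for n,x,y in (("angled",555,-13),("straight",523,224),("stub",628,-269)):
    r=[]
    for q in (w0,w):
        m=(np.hypot(q[...,0]-x,q[...,1]-y)<(58 if n=="angled" else 25))&(q[...,2]>100)&(q[...,2]<200); r.append(np.percentile(q[m][:,2],[50,95,100]).round(1))
    print(n,*r)
cv2.imwrite("pics/s4.png",c["color"][:,:,::-1])
E
```

```text
time_s: 14.8
ee_pos: [553.6, -13.0, 109.6]
ee_rot: [[-0.001, 0.957, -0.29], [0.0, -0.29, -0.957], [-1.0, -0.001, 0.0]]
ft_force: [1.0, 0.4, 0.2]
finger_gap: 1.001
time_s: 15.3
ee_pos: [555.1, -12.7, 222.2]
ee_rot: [[0.005, 0.957, -0.29], [0.0, -0.29, -0.957], [-1.0, 0.005, -0.001]]
ft_force: [0.3, -0.4, 0.9]
finger_gap: 0.996
time_s: 15.8
ee_pos: [521.8, -118.5, 219.0]
ee_rot: [[-0.0, 0.957, -0.291], [0.001, -0.291, -0.957], [-1.0, -0.001, -0.001]]
ft_force: [0.5, 1.1, 0.0]
finger_gap: 1.0
time_s: 16.3
ee_pos: [522.3, -117.9, 219.2]
ee_rot: [[0.0, 0.957, -0.289], [0.0, -0.289, -0.957], [-1.0, 0.0, -0.0]]
ft_force: [-0.1, 0.1, -0.1]
finger_gap: 1.0
angled [124.1 133.5 134.9] [124.  133.4 134.7]
straight [117.5 136.8 147.2] [117.9 136.6 146.2]
stub [106.3 109.3 110.2] [106.1 109.  110.2]
```

View pics/s4.png

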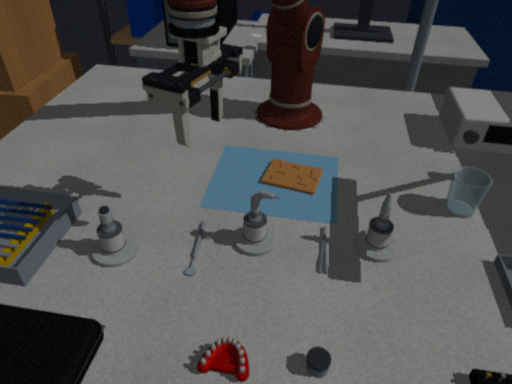

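All three stand seated: angled about (256,225), straight (380,225), stub (110,235). Their heights match the first picture to within 1 mm, and the gripper is open and clear.

```bash
python3 -c "
from bench import ctrl
print(ctrl.close_job())"
```

```text
the job is handed in; nothing more can be done
None
```

I tug-tested the angled-head handpiece, the middle one of the three, and handed the job in at about 16 s of the 38 s allowed.

- **Pull:** I gripped it by its straight body and lifted it about 19 mm. The force read 9–11 N and the dark band stood at the coupling's rim.
- **Hold:** I held it there from 7.75 to 10.3 s.
- **Return:** I eased it down at about 20 mm/s. At the original gripping height the force still read 4.5 N downward, so I lowered it a little further until it stopped firmly and the force turned to 9 N upward. Then I let go and backed away.

**Last checks:** The camera heights of all three handpieces match the first picture to within 1 mm, so all three are seated. The gripper is open and clear, and the wrist force is about zero.

**Off-nominal:** There was a sideways force of 5–8 N during the grip, because the fingers were about a millimetre off centre. When I let go, the arm dipped about 3 mm for a moment without touching anything.

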